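# Index the drying carousel and unload the teal model

### The arm

A 7-joint arm with a two-finger parallel gripper is mounted at the origin on the work surface. World frame = base frame: x ahead of the robot, y to its left, z up, the work surface at z = 0. Lengths are in m, angles in rad, forces in N, time in s.
With the tool pointing down it reaches from about 0.4 to 0.85 m from the base axis. Payload 10.4 kg.
Tool frame: the origin (TCP) lies on the mounting face of the last link; the fingertips stand r.tips_ahead ahead of it and the grasp point (between the pads) lies 164 mm ahead of it (r.tips_ahead is the distance from the TCP to the fingertips, in m); z points along the fingers, y is the line along which they close (so a half turn about z gives the same grasp; the last joint's range is limited). The gripper opens to 87 mm and grips with 3 to 60 N. Pads are 19 mm wide; open, the fingers measure 117 mm over their backs; the gripper's body (75 mm by 190 mm) begins 51 mm behind the grasp point.
Start: joints at [-1.151, 0.332, -0.065, 1.46, 0.022, 1.35, -0.088], TCP at [0.268, 0.565, 0.405] pointing down, gripper open.
Joint ranges: [-2.6, 2.6], [-0.5, 2.12], [-1.47, 1.34], [0.16, 2.42], [-1.27, 4.41], [0.06, 2.06], [-2.6, 2.6]. Speed limits (rad/s): [2.22, 2.22, 2.79, 2.79, 3.14, 3.14, 3.14].

### API

Orientations are given as a unit quaternion [x, y, z, w].
In Python, from bench import telemetry, imaging, job, r gives the robot as it stands.
- The arm moves only by the tool move_arm, never from a script. Its argument "steps" is a list of rows, each an object of numbers: "dx", "dy", "dz": the shift along the tool's x, y, z in cm; "spin": the turn about the tool's z in rad. In form: [{"dx": .., "dy": .., "dz": .., "spin": ..}, ...]. A call has 1 to 12 rows; each row shifts and turns the commanded pose from where the row before left it, along the tool's axes as they then stand; what a row does not reach is not made up. A row lasts 1/10 s, in which the tool goes at most 50 mm and 8.59 degrees, less where a joint would pass 70% of its speed; a pose out of reach is approached as far as the arm can. A call with a gripper value outside its range is refused whole. "claw" is the finger opening in cm, from 0 to 8.7, set as the call begins (left out, the last holds). The fingers move at their own pace and stop on an object; "squeeze" is the grip in N (left out, the last holds). Time passes only in rows, so rows that do not move let the fingers close. It gives the time, the measured TCP pose, the force, the opening and the grip force at its end, in the units of the state.
- telemetry.read_state(): the state, without advancing time (a new reading comes with each control period).
- imaging.camera(name): name is "side" or "top" or "wrist"; returns a dict with "img" (384x512x3 uint8, red, green, blue), "camera_matrix" (3x3 intrinsics, pixels), "R" (3x3) and "t" (3): a world point X has camera coordinates R X + t. Camera axes: x right, y down, z forward; pixel columns grow to the right and rows downward; lengths in m; the calibration is good to about 2 mm. A picture is of the moment at which its call begins. There is no depth.
- job.close_job(): hands the job in; it is judged then, once.
The state is a dict: "time": time; "joint_positions": joint angles; "joint_vel": joint speeds; "joint_torque": joint torques, N m; "ee_pos": TCP position; "eef_rot": TCP orientation; "ft_force": force on the tool from outside, world axes, zero at the start; "torque": the same for the moment, N m; "width": finger opening in m; "grip_force": force on a finger pad.
Only numpy, scipy, OpenCV 4.12 (cv2) and the standard library are available. Lean on these libraries where they do the work, as an engineer would, in place of code of your own. Each camera call takes 0.05 s, during which the arm holds its last target. There are 200 camera calls.

### The job

Using the handwheel, crank the drying carousel clockwise by as many whole turns as it takes (one turn moves the table on by one station) to bring the teal robot figure round to the yellow pointer, and let go of the wheel with its red knob back over the red tab. Then lift the teal figure off the table and set it down gently, standing upright, in the steel tray. Do not push the table round by hand, leave the other two figures standing on it and the wheel where you stopped it, and do not disturb the bottle or the can.

Things in the scene. Friction and masses are not known exactly. Their poses are not given: they have to be found in the camera images.
- carousel: grey base of the drying carousel, fixed to the desk: round, 250 mm across, under the table, with a gearbox (110 x 190 mm, 50 mm high) on its right carrying the handwheel on a post. Origin: on the desk, under the table's axis. Its -x is the front: a yellow pointer (top 45 mm above the desk) stands 155 to 189 mm from the axis. Its -y points to the handwheel's axis, 250 mm away.
- turntable: round aluminium table 300 mm across, top 56 mm above the desk, with 5 black pads (68 mm) 105 mm from its axis, 72 degrees apart. Origin: on the axis, 38 mm above the desk. One clockwise turn of the wheel turns it 72 degrees counter-clockwise from above: one station. At the start the pad at the pointer and the next one towards the handwheel are empty.
- wheel (a joint): angle of the handwheel in rad, 0 at the start, growing clockwise seen from above; one turn is 6.283. Stops at about -0.3 and 21.5 (3.4 turns): it cannot be wound the other way. Friction about 0.2 N m (4 N at the knob), light damping; it stays where it is left, no detents.
- wheel_centre (a point): centre of the handwheel, on its vertical axis, 118 mm above the desk, in the plane of the rim (steel rim 136 mm over all, 12 mm thick, three spokes).
- knob (a point): middle of the handwheel's red knob: an upright cylinder 24 mm across and 56 mm tall, from 127 to 183 mm above the desk, 50 mm from the wheel's axis. The knob spins freely on its own pin, so it can be held in a fixed grasp from above and carried round in a circle. At whole turns it stands over a red tab on the gearbox (carousel -x from the wheel centre).
- pointer (a point): the unloading place: the spot on the table's top (56 mm above the desk), 105 mm in front of the axis, by the yellow pointer, where a station's centre must come.
- station1 (a point): centre of the top of the station pad that one turn of the wheel brings to the pointer (at the start 72 degrees round from the pointer on the side away from the handwheel). It turns with the table.
- station2 (a point): the same for the pad that two turns bring to the pointer.
- station3 (a point): the same for the pad that three turns bring to the pointer.
- teal_figure: teal and navy robot model, 122 mm tall, 150 g; starts on station 1, 2 or 3. Origin: centre of the underside of its black round base (56 mm across, 10 mm thick); x from its front to its back, y arm to arm, z up. Grip the flat chest front to back: 34 mm thick along x, 60 to 96 mm above the origin; shoulders 64 mm wide along y, legs 22 to 34 mm thick. Head to 114, small yellow horns to 122 mm.
- red_figure: bystander: red and dark grey robot model, same shape, size and frame as the teal one (a white crest instead of horns), on another of stations 1 to 3.
- white_figure: bystander: white and pale grey robot model, same shape, size and frame as the teal one (a red crest instead of horns), on another of stations 1 to 3.
- tray: shallow open steel tray, 170 x 170 mm outside, 20 mm high, walls 4 mm, fixed to the desk to the right of the handwheel. Origin: centre of its underside, on the desk.
- tray_in (a point): centre of the tray's inner floor (about 4 mm above the desk).
- dropper: bystander: white dropper bottle, 48 mm across and 120 mm tall, loose, left of the carousel. Origin: centre of its underside.
- can: bystander: red drink can, 66 mm across and 115 mm tall, loose, beyond the tray. Origin: centre of its underside.
Things that resemble listed ones, but are neither listed nor needed, are in the scene too. Several things have the shape of the tray; the one meant has the colours described above.

How it is judged:
On the way:
1. the teal figure, still standing on its own station (within 20 mm of its centre), has been brought to the pointer by the whole number of wheel turns (within 0.25 rad), the wheel is at rest and released (((horizontal distance between teal_figure and station1 below 0.02 m and value of joint wheel between 6.033 and 6.533 rad) or (horizontal distance between teal_figure and station2 below 0.02 m and value of joint wheel between 12.316 and 12.816 rad) or (horizontal distance between teal_figure and station3 below 0.02 m and value of joint wheel between 18.6 and 19.1 rad)) and velocity of joint wheel between -0.1 and 0.1 rad/s and angle between teal_figure's own z axis and vertical below 0.15 rad and contact force between the fingers and teal_figure below 0.5 N and contact force between the fingers and anything else below 0.5 N), for 0.2 s.
At the end, for the whole second after the job is handed in: Teal figure upright (0.12 rad), at rest, released on the tray floor, within 65 mm of the tray's centre; wheel at rest within 0.25 rad of 1, 2 or 3 whole turns; red and white figures upright (0.15 rad) on the table, centres 80 to 130 mm from its axis (horizontal distance between teal_figure and tray_in below 0.065 m and z of teal_figure in the frame of tray_in between -0.004 and 0.006 m and angle between teal_figure's own z axis and vertical below 0.12 rad and linear speed of teal_figure below 0.03 m/s and contact force between the fingers and teal_figure below 0.2 N and (value of joint wheel between 6.033 and 6.533 rad or value of joint wheel between 12.316 and 12.816 rad or value of joint wheel between 18.6 and 19.1 rad) and velocity of joint wheel between -0.1 and 0.1 rad/s and angle between each of red_figure, white_figure's own z axis and vertical below 0.15 rad and horizontal distance between red_figure and turntable between 0.08 and 0.13 m and z of each of red_figure, white_figure in the frame of turntable above 0.01 m and horizontal distance between white_figure and turntable between 0.08 and 0.13 m); the robot touches nothing.
It fails at once if the table is pushed directly with the fingers or the arm (more than 5 N) (contact force between any of the fingers, the arm and turntable above 5 N).
It fails at once if the teal figure is dropped or thrown (faster than 0.5 m/s while not held) (linear speed of teal_figure above 0.5 m/s and contact force between the fingers and teal_figure below 0.2 N).
It fails at once if the red or white figure is tipped (more than 0.5 rad) (angle between any of red_figure, white_figure's own z axis and vertical above 0.5 rad).
It fails at once if the bottle or the can is moved more than 30 mm or tipped more than 0.5 rad (distance of any of dropper, can from where it was at the start of the episode above 0.03 m or angle between any of dropper, can's own z axis and vertical above 0.5 rad).
It fails at once if the wheel is not at a whole turn (within 0.25 rad) while the teal figure is away from the table (horizontal distance between teal_figure and turntable above 0.2 m and not (value of joint wheel between 6.033 and 6.533 rad or value of joint wheel between 12.316 and 12.816 rad or value of joint wheel between 18.6 and 19.1 rad)).
It also fails if it takes over 72 s, if anything falls off the work surface, if the arm or the gripper's body presses on something with over 40 N, if the wrist force passes 120 N, or if a joint passes its speed limit or range.

## Working session

There is one attempt and no reset: what is moved stays moved. The work goes in short steps, Python scripts to look and compute and a tool call to move; the robot and the scene stay as the last step left them, time stands still between calls to the robot, and variables do not carry over. Pictures are saved under pics/ and viewed, at most 10 in all, crops included, and the job is handed in when it is done.

Besides the shell and the picture viewer there is one more tool, called as name([rows], argument=value, ...), one row to a line, values as JSON. move_arm: Moves the arm, as the interface text tells. Its arguments: {"type":"object","properties":{"steps":{"type":"array","items":{"type":"object","properties":{"dx":{"type":"number"},"dy":{"type":"number"},"dz":{"type":"number"},"spin":{"type":"number"}}}},"claw":{"type":"number"},"squeeze":{"type":"number"}},"required":["steps"]}

```bash
mkdir -p pics; ls; python3 - <<'E'
from bench import telemetry, imaging, job, r
import cv2, numpy as np
print(telemetry.read_state(), r.tips_ahead)
for n in ("side","top"):
    c=imaging.camera(n); cv2.imwrite(f"pics/{n}0.png",c["img"][:,:,::-1])
    np.savez(f"{n}0.npz",**c)
    print(n,c["camera_matrix"],c["R"],c["t"])
a=cv2.imread("pics/side0.png");b=cv2.imread("pics/top0.png")
cv2.imwrite("pics/both0.png",cv2.resize(np.vstack([a,b]),None,fx=0.78,fy=0.78) )
E
```

```text
pics
{'time': 0.0, 'joint_positions': array([-1.15057947,  0.33286639, -0.06473607,  1.46094641,  0.02160278,
        1.3499066 , -0.08850365]), 'joint_vel': array([ 5.93357957e-04, -3.18739141e-04, -1.26937076e-04, -8.32797696e-05,
        5.86222942e-04,  7.51782485e-04,  6.52454245e-04]), 'joint_torque': array([-5.51001813e-04, -6.23265052e+01,  2.41896871e-02, -3.89884615e+01,
       -6.14009541e-02,  4.00108576e-02,  1.37115726e-04]), 'ee_pos': array([0.2677244 , 0.56460809, 0.40395484]), 'eef_rot': array([ 2.19578391e-01,  9.75594597e-01, -7.03772215e-04, -1.28627495e-04]), 'ft_force': array([ 0.50561923, -0.76446823,  0.56555297]), 'torque': array([ 0.01058754, -0.03843817,  0.03533275]), 'grip_force': 0.0, 'width': 0.08679686049092206} 0.1822
side [[404.28674565   0.         250.09293084]
 [  0.         404.28674565 193.16656384]
 [  0.           0.           1.        ]] [[ 0.99500612 -0.09961571 -0.0062879 ]
 [-0.0663327  -0.61285844 -0.78740365]
 [ 0.07458418  0.78388854 -0.61640567]] [-0.47454385  0.08087647  1.36132516]
top [[433.87036634   0.         247.93144157]
 [  0.         433.87036634 188.82361337]
 [  0.           0.           1.        ]] [[-6.34540025e-04 -9.99931007e-01  1.17293662e-02]
 [-9.91370800e-01 -9.08534769e-04 -1.31084366e-01]
 [ 1.31085979e-01 -1.17113294e-02 -9.91301826e-01]] [-0.07925596  0.4801004   1.73446849]
```

View pics/side0.png

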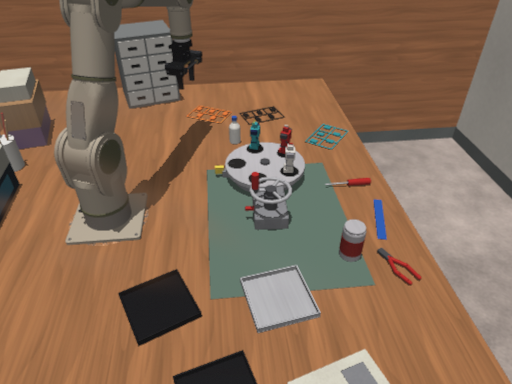

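View pics/top0.png

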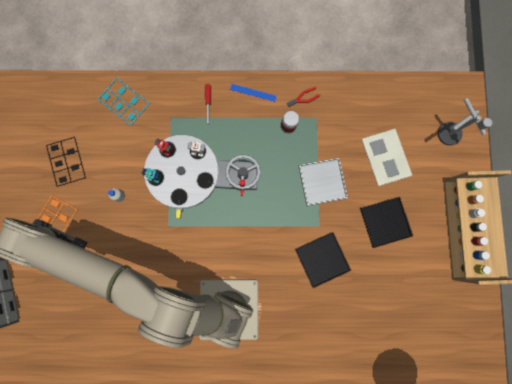

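The side view shows the teal figure at (255,137), red at (286,137), white at (290,158) and the handwheel at (270,195) with its knob at (255,182). The steel tray is at (280,297); the black trays at (160,305) and (215,370) are look-alikes. In the top view teal is at (153,176), the knob at (242,184), the pointer at (179,213) and the steel tray at (323,181). Other things that could be mistaken are the teal frame at (124,101), the red screwdriver at (208,95), the red pliers at (303,97), the black trays at (322,260) and (386,222), and the pale notebook at (387,157). Teal is on station 1, so it needs one turn.

```bash
cat > h.py <<'E'
import numpy as np, cv2
def load(n): return dict(np.load(n))
def ray(c,p):
    o=-c["R"].T@c["t"]; d=c["R"].T@np.linalg.solve(c["camera_matrix"],np.array([p[0],p[1],1.])); return o,d/np.linalg.norm(d)
def plane(c,p,z):
    o,d=ray(c,p); return o+d*(z-o[2])/d[2]
def tri(c1,p1,c2,p2):
    o1,d1=ray(c1,p1);o2,d2=ray(c2,p2)
    s=np.linalg.lstsq(np.c_[d1,-d2],o2-o1,rcond=None)[0]
    a,b=o1+s[0]*d1,o2+s[1]*d2
    return (a+b)/2,np.linalg.norm(a-b)
def proj(c,X):
    q=c["camera_matrix"]@(c["R"]@np.asarray(X)+c["t"]); return q[:2]/q[2]
def blobs(c,lo,hi,box,amin=8):
    x0,y0,x1,y1=box; h=cv2.cvtColor(c["img"],cv2.COLOR_RGB2HSV)[y0:y1,x0:x1]
    m=cv2.inRange(h,np.array(lo),np.array(hi))
    k,l,s,ce=cv2.connectedComponentsWithStats(m)
    return [(s[i,4],(s[i,:4]+[x0,y0,0,0]).tolist(),(ce[i]+[x0,y0]).round(1).tolist()) for i in range(1,k) if s[i,4]>=amin], m
E
python3 - <<'E'
from h import *
S=load("side0.npz");T=load("top0.npz")
for n,c,bs in (("S",S,dict(table=(205,125,325,210),wheel=(235,160,305,240),tray=(230,255,330,335))),("T",T,dict(table=(135,125,225,225),wheel=(222,145,265,205),tray=(290,150,355,212)))):
    for k,lo,hi,b in (("yellow",(20,150,120),(35,255,255),"table"),("teal",(85,120,50),(110,255,255),"table"),("redknobA",(0,150,60),(8,255,255),"wheel"),("redknobB",(172,150,60),(180,255,255),"wheel"),("trayS",(0,0,110),(180,45,255),"tray"),("tableS",(0,0,140),(180,40,255),"table")):
        r,m=blobs(c,lo,hi,bs[b]); print(n,k,r)
        if k in("trayS","tableS"):
            cn=max(cv2.findContours(m,0,2)[0],key=cv2.contourArea); cn=cv2.convexHull(cn).astype(np.float32)
            off=np.array(bs[b][:2])
            if k=="tableS": e=cv2.fitEllipse(cn); print("  ell",np.array(e[0])+off,e[1:])
            else: print("  rect",cv2.approxPolyDP(cn,5,True).reshape(-1,2)+off)
def crop(c,b,s):
    x0,y0,x1,y1=b; return cv2.resize(c["img"][y0:y1,x0:x1,::-1],(s,s*(y1-y0)//(x1-x0)),interpolation=cv2.INTER_CUBIC)
a=crop(S,(205,110,325,230),400);b=crop(T,(140,120,270,250),400)
cv2.imwrite("pics/crop1.png",np.hstack([a,b]))
E
```

```text
S yellow [(np.int32(60), [214, 165, 10, 8], [218.7, 168.0])]
S teal [(np.int32(165), [249, 125, 11, 25], [254.5, 137.7]), (np.int32(16), [317, 132, 7, 4], [320.3, 133.6]), (np.int32(24), [310, 139, 7, 5], [313.0, 141.1])]
S redknobA [(np.int32(106), [251, 172, 8, 18], [254.7, 180.2]), (np.int32(24), [245, 207, 9, 3], [249.2, 207.9])]
S redknobB []
S trayS [(np.int32(5520), [230, 255, 100, 74], [279.0, 285.0]), (np.int32(11), [310, 316, 10, 3], [314.7, 317.0])]
  rect [[329. 255.]
 [329. 288.]
 [318. 313.]
 [257. 328.]
 [230. 296.]
 [230. 255.]]
S tableS [(np.int32(45), [229, 125, 11, 5], [234.0, 126.8]), (np.int32(2015), [225, 143, 80, 60], [264.8, 167.1]), (np.int32(15), [259, 188, 6, 3], [261.7, 189.1]), (np.int32(8), [256, 202, 7, 3], [259.2, 202.9]), (np.int32(45), [278, 202, 8, 8], [281.4, 206.3]), (np.int32(11), [256, 208, 8, 2], [259.9, 208.7])]
  ell [266.20934677 170.39132309] ((61.10573196411133, 80.97998046875), 95.80724334716797)
T yellow [(np.int32(28), [177, 210, 4, 8], [178.4, 213.6])]
T teal [(np.int32(109), [145, 169, 15, 14], [152.7, 175.3])]
T redknobA [(np.int32(2
[... 198 characters left out ...]

 [318. 211.]
 [290. 211.]
 [290. 150.]]
T tableS [(np.int32(3396), [144, 134, 81, 78], [184.3, 170.7]), (np.int32(9), [198, 154, 5, 2], [200.2, 154.4]), (np.int32(43), [205, 202, 20, 13], [215.3, 208.9]), (np.int32(10), [202, 204, 6, 4], [204.3, 205.7]), (np.int32(13), [199, 206, 4, 7], [200.1, 209.1]), (np.int32(11), [169, 211, 1, 11], [169.0, 216.0]), (np.int32(14), [191, 211, 7, 8], [194.4, 214.3]), (np.int32(15), [200, 214, 7, 6], [202.9, 215.9]), (np.int32(8), [175, 218, 5, 3], [177.1, 219.1]), (np.int32(11), [182, 217, 8, 5], [185.0, 218.7]), (np.int32(26), [208, 219, 12, 6], [213.0, 221.8])]
  ell [183.54968262 171.63375854] ((74.32186126708984, 80.46312713623047), 94.22708892822266)
```

View pics/crop1.png

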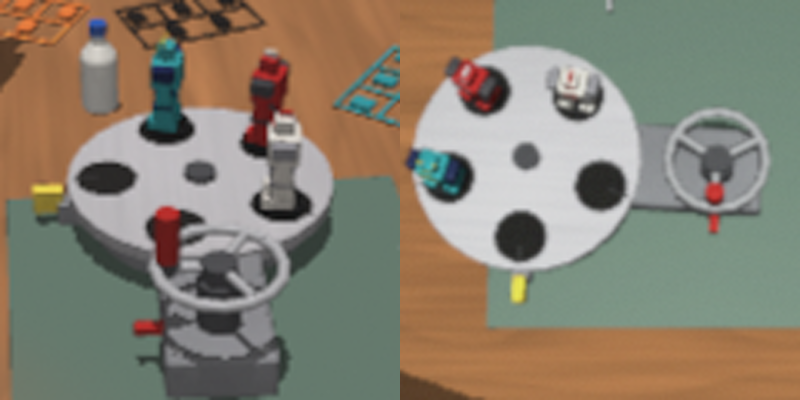

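The crop confirms the choice: teal with yellow horns at left crop (165,85), on the pad at the station away from the wheel. Red at (268,100), white at (283,165) and the red knob at (168,237) are all distinct. The pointer is at (47,198) and the tab at (148,327).

```bash
python3 - <<'E'
from h import *
S=load("side0.npz");T=load("top0.npz")
P=lambda n,a,b:print(n,*[np.round(v,4) for v in tri(S,a,T,b)])
P("hub",(265,161.6),(181,170.7))
P("wheel",(270.9,190.1),(243.0,172.2))
P("knobtop",(255.4,173.9),(242.0,182))
P("pointer",(218.7,167),(178.4,213.6))
P("tealhead",(255,125.5),(150,174.5))
# planes
print("hub T/S z.056",plane(T,(181.1,171.2),.056),plane(S,(265,161.6),.056))
print("wheel z.118",plane(T,(243,172.2),.118),plane(S,(270.9,190.1),.118))
print("tealpad",plane(T,(155,178),.056),plane(S,(255,148.5),.056))
for n,c,b in(("S",S,(230,255,330,335)),("T",T,(293,150,355,212))):
    x0,y0,x1,y1=b;h=cv2.cvtColor(c["img"],cv2.COLOR_RGB2HSV)[y0:y1,x0:x1]
    m=cv2.inRange(h,(0,0,120),(180,28,255));m=cv2.morphologyEx(m,2,np.ones((3,3)))
    cn=max(cv2.findContours(m,0,2)[0],key=cv2.contourArea);q=cv2.approxPolyDP(cv2.convexHull(cn),6,True).reshape(-1,2)+[x0,y0]
    print(n,q.tolist(),[plane(c,p,.02)[:2].round(3).tolist() for p in q])
E
```

```text
hub [0.5513 0.1906 0.058 ] 0.0025
wheel [ 0.5363 -0.0591  0.1155] 0.0037
knobtop [ 0.4876 -0.0553  0.1797] 0.0026
pointer [0.3785 0.2002 0.0401] 0.0
tealhead [0.5222 0.2936 0.1555] 0.0078
hub T/S z.056 [0.54834603 0.1904135  0.056     ] [0.55300966 0.19381082 0.056     ]
wheel z.118 [ 0.53397608 -0.05902663  0.118     ] [ 0.53767698 -0.06199319  0.118     ]
tealpad [0.52048371 0.29458428 0.056     ] [0.52579382 0.29040418 0.056     ]
S [[296, 270], [316, 313], [257, 327], [242, 281]] [[0.577, -0.312], [0.601, -0.459], [0.446, -0.484], [0.421, -0.335]]
T [[338, 159], [346, 197], [307, 205], [299, 165]] [[0.607, -0.453], [0.448, -0.481], [0.415, -0.321], [0.581, -0.291]]
```

move_arm([
  {"spin":-0.111},
  {"spin":-0.111},
  {"spin":-0.111},
  {"spin":-0.11},
  {"dx":-1.4,"dy":-3.9},
  {"dx":-1.4,"dy":-3.9},
  {"dx":-1.4,"dy":-3.9},
  {"dx":-1.4,"dy":-3.9},
  {"dx":-1.4,"dy":-3.9},
  {"dx":-1.4,"dy":-3.9},
  {"dx":-1.4,"dy":-3.9},
  {"dx":-1.4,"dy":-3.9},
], claw=8.7)

```text
$.steps[0]: bad value
```

move_arm([
  {"dx":0,"dy":0,"dz":0,"spin":-0.111},
  {"dx":0,"dy":0,"dz":0,"spin":-0.111},
  {"dx":0,"dy":0,"dz":0,"spin":-0.111},
  {"dx":0,"dy":0,"dz":0,"spin":-0.11},
  {"dx":-1.4,"dy":-3.9,"dz":0,"spin":0},
  {"dx":-1.4,"dy":-3.9,"dz":0,"spin":0},
  {"dx":-1.4,"dy":-3.9,"dz":0,"spin":0},
  {"dx":-1.4,"dy":-3.9,"dz":0,"spin":0},
  {"dx":-1.4,"dy":-3.9,"dz":0,"spin":0},
  {"dx":-1.4,"dy":-3.9,"dz":0,"spin":0},
  {"dx":-1.4,"dy":-3.9,"dz":0,"spin":0},
  {"dx":-1.4,"dy":-3.9,"dz":0,"spin":0},
], claw=8.7)

```text
time: 1.3
ee_pos: [0.3801, 0.251, 0.4046]
eef_rot: [-0.0, 1.0, 0.0, -0.0]
ft_force: [0.6, 0.4, 0.4]
width: 0.0867
grip_force: 0.0
```

move_arm([
  {"dx":-1.34,"dy":-3.84,"dz":0,"spin":0},
  {"dx":-1.34,"dy":-3.84,"dz":0,"spin":0},
  {"dx":-1.34,"dy":-3.84,"dz":0,"spin":0},
  {"dx":-1.34,"dy":-3.84,"dz":0,"spin":0},
  {"dx":-1.34,"dy":-3.84,"dz":0,"spin":0},
  {"dx":-1.34,"dy":-3.84,"dz":0,"spin":0},
  {"dx":-1.34,"dy":-3.84,"dz":0,"spin":0},
  {"dx":-1.34,"dy":-3.84,"dz":0,"spin":0},
  {"dx":0,"dy":0,"dz":0,"spin":0},
])

```text
time: 2.2
ee_pos: [0.4875, -0.0597, 0.4046]
eef_rot: [0.004, 1.0, -0.001, 0.0]
ft_force: [0.0, 0.9, 0.3]
width: 0.0871
grip_force: 0.0
```

```bash
python3 - <<'E'
from bench import telemetry, imaging
from h import *
c=imaging.camera("wrist"); np.savez("wrist1.npz",**c); cv2.imwrite("pics/wrist1.png",c["img"][:,:,::-1])
print(telemetry.read_state()["ee_pos"],-c["R"].T@c["t"],c["R"],c["camera_matrix"])
for n,X in dict(knobtop=(.4876,-.0553,.183),wheel=(.5363,-.0591,.118),).items(): print(n,proj(c,X))
for lo,hi in (((0,150,60),(8,255,255)),((172,150,60),(180,255,255))): print(blobs(c,lo,hi,(0,0,512,384),40)[0])
E
```

```text
[ 0.48720919 -0.05690121  0.40445608] [ 0.41881837 -0.06040726  0.38371562] [[ 0.00671869  0.99997674 -0.00117342]
 [ 0.96711181 -0.00619949  0.25427605]
 [ 0.25426286 -0.00284323 -0.96713097]] [[288.68501133   0.         258.52543284]
 [  0.         288.68501133 191.13728438]
 [  0.           0.           1.        ]]
knobtop [266.44516883 212.21736186]
wheel [260.94919546 237.47660424]
[(np.int32(214), [260, 147, 11, 25], [265.1, 158.6]), (np.int32(953), [252, 181, 31, 45], [266.7, 204.6])]
[]
```

View pics/wrist1.png

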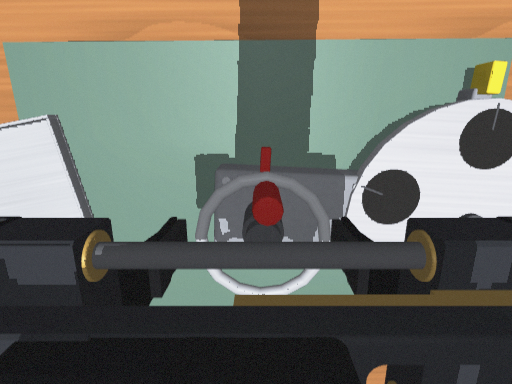

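The wrist view shows the knob top at about (267,211), 1 px from the prediction, the rim centred near (264,233) and the tab at (265,158). I can go down and grip.

move_arm([
  {"dx":0,"dy":0.15,"dz":2,"spin":0},
  {"dx":0,"dy":0,"dz":2,"spin":0},
  {"dx":0,"dy":0,"dz":2,"spin":0},
  {"dx":0,"dy":0,"dz":2,"spin":0},
  {"dx":0,"dy":0,"dz":0,"spin":0},
])

```text
time: 2.75
ee_pos: [0.486, -0.0517, 0.3224]
eef_rot: [-0.001, 1.0, -0.0, -0.002]
ft_force: [0.9, -0.3, -1.0]
width: 0.0872
grip_force: 0.0
```

move_arm([
  {"dx":0,"dy":0,"dz":0,"spin":0},
  {"dx":0,"dy":0,"dz":0,"spin":0},
  {"dx":0,"dy":0,"dz":0,"spin":0},
  {"dx":0,"dy":0,"dz":0,"spin":0},
  {"dx":0,"dy":0,"dz":0,"spin":0},
  {"dx":0,"dy":0,"dz":0,"spin":0},
], claw=1.5, squeeze=20)

```text
time: 3.35
ee_pos: [0.4871, -0.0529, 0.3249]
eef_rot: [-0.0, 1.0, 0.0, 0.0]
ft_force: [-0.3, 0.3, -1.4]
width: 0.047
grip_force: 0.0
```

move_arm([
  {"dx":0,"dy":0,"dz":0,"spin":0},
  {"dx":0,"dy":0,"dz":0,"spin":0},
  {"dx":0,"dy":0,"dz":0,"spin":0},
  {"dx":0,"dy":0,"dz":0,"spin":0},
  {"dx":0,"dy":0,"dz":0,"spin":0},
  {"dx":0,"dy":0,"dz":0,"spin":0},
])

```text
time: 3.95
ee_pos: [0.4871, -0.053, 0.3247]
eef_rot: [-0.0, 1.0, -0.0, 0.0]
ft_force: [-0.1, -0.6, 0.4]
width: 0.0237
grip_force: 20.0
```

```bash
python3 - <<'E'
import numpy as np
t=np.radians(np.arange(0,361,10))+.08
X=np.c_[5*np.cos(t),5*np.sin(t)].round(2) # tool x=-world x, tool y=world y
d=np.diff(X,axis=0)
for i in range(0,36,12): print([tuple(v) for v in d[i:i+12].round(2).tolist()])
E
```

```text
[(-0.14, 0.86), (-0.29, 0.82), (-0.43, 0.76), (-0.56, 0.67), (-0.66, 0.56), (-0.75, 0.45), (-0.82, 0.3), (-0.86, 0.16), (-0.87, 0.0), (-0.86, -0.14), (-0.82, -0.29), (-0.76, -0.43)]
[(-0.67, -0.56), (-0.56, -0.66), (-0.45, -0.75), (-0.3, -0.82), (-0.16, -0.86), (0.0, -0.87), (0.14, -0.86), (0.29, -0.82), (0.43, -0.76), (0.56, -0.67), (0.66, -0.56), (0.75, -0.45)]
[(0.82, -0.3), (0.86, -0.16), (0.87, 0.0), (0.86, 0.14), (0.82, 0.29), (0.76, 0.43), (0.67, 0.56), (0.56, 0.66), (0.45, 0.75), (0.3, 0.82), (0.16, 0.86), (0.0, 0.87)]
```

move_arm([
  {"dx":-0.14,"dy":0.86,"dz":0,"spin":0},
  {"dx":-0.29,"dy":0.82,"dz":0,"spin":0},
  {"dx":-0.43,"dy":0.76,"dz":0,"spin":0},
  {"dx":-0.56,"dy":0.67,"dz":0,"spin":0},
  {"dx":-0.66,"dy":0.56,"dz":0,"spin":0},
])

```text
time: 4.45
ee_pos: [0.5075, -0.0162, 0.3247]
eef_rot: [0.0, 1.0, -0.0, -0.001]
ft_force: [-4.3, -3.1, 5.2]
width: 0.024
grip_force: 20.0
```

Forces are low, so I'll continue.

move_arm([
  {"dx":-0.75,"dy":0.45,"dz":0,"spin":0},
  {"dx":-0.82,"dy":0.3,"dz":0,"spin":0},
  {"dx":-0.86,"dy":0.16,"dz":0,"spin":0},
  {"dx":-0.87,"dy":0,"dz":0,"spin":0},
  {"dx":-0.86,"dy":-0.14,"dz":0,"spin":0},
  {"dx":-0.82,"dy":-0.29,"dz":0,"spin":0},
  {"dx":-0.76,"dy":-0.43,"dz":0,"spin":0},
])

```text
time: 5.15
ee_pos: [0.5652, -0.0148, 0.3247]
eef_rot: [-0.001, 1.0, 0.001, -0.001]
ft_force: [-7.7, 1.0, 5.3]
width: 0.0232
grip_force: 20.0
```

move_arm([
  {"dx":-0.67,"dy":-0.56,"dz":0,"spin":0},
  {"dx":-0.56,"dy":-0.66,"dz":0,"spin":0},
  {"dx":-0.45,"dy":-0.75,"dz":0,"spin":0},
  {"dx":-0.3,"dy":-0.82,"dz":0,"spin":0},
  {"dx":-0.16,"dy":-0.86,"dz":0,"spin":0},
  {"dx":0,"dy":-0.87,"dz":0,"spin":0},
  {"dx":0.14,"dy":-0.86,"dz":0,"spin":0},
  {"dx":0.29,"dy":-0.82,"dz":0,"spin":0},
  {"dx":0.43,"dy":-0.76,"dz":0,"spin":0},
  {"dx":0.56,"dy":-0.67,"dz":0,"spin":0},
  {"dx":0.66,"dy":-0.56,"dz":0,"spin":0},
  {"dx":0.75,"dy":-0.45,"dz":0,"spin":0},
])

```text
time: 6.35
ee_pos: [0.5591, -0.1012, 0.3248]
eef_rot: [-0.001, 1.0, 0.0, 0.001]
ft_force: [4.7, 3.4, -1.8]
width: 0.0237
grip_force: 20.0
```

move_arm([
  {"dx":0.82,"dy":-0.3,"dz":0,"spin":0},
  {"dx":0.86,"dy":-0.16,"dz":0,"spin":0},
  {"dx":0.87,"dy":0,"dz":0,"spin":0},
  {"dx":0.86,"dy":0.14,"dz":0,"spin":0},
  {"dx":0.82,"dy":0.29,"dz":0,"spin":0},
  {"dx":0.76,"dy":0.43,"dz":0,"spin":0},
  {"dx":0.67,"dy":0.56,"dz":0,"spin":0},
  {"dx":0.56,"dy":0.66,"dz":0,"spin":0},
  {"dx":0.45,"dy":0.75,"dz":0,"spin":0},
  {"dx":0.3,"dy":0.82,"dz":0,"spin":0},
  {"dx":0.16,"dy":0.86,"dz":0,"spin":0},
  {"dx":0,"dy":0.8,"dz":0,"spin":0},
])

```text
time: 7.55
ee_pos: [0.487, -0.0542, 0.3247]
eef_rot: [0.0, 1.0, -0.001, 0.0]
ft_force: [0.2, -5.2, -0.4]
width: 0.023
grip_force: 20.0
```

move_arm([
  {"dx":0,"dy":0,"dz":0,"spin":0},
  {"dx":0,"dy":0,"dz":0,"spin":0},
])

```text
time: 7.75
ee_pos: [0.4871, -0.0531, 0.3247]
eef_rot: [-0.0, 1.0, 0.001, -0.0]
ft_force: [-0.9, 2.8, 0.0]
width: 0.0236
grip_force: 20.0
```

move_arm([
  {"dx":0,"dy":0,"dz":0,"spin":0},
  {"dx":0,"dy":0,"dz":0,"spin":0},
  {"dx":0,"dy":0,"dz":0,"spin":0},
  {"dx":0,"dy":0,"dz":0,"spin":0},
  {"dx":0,"dy":0,"dz":0,"spin":0},
  {"dx":0,"dy":0,"dz":0,"spin":0},
  {"dx":0,"dy":0,"dz":-2,"spin":0},
  {"dx":0,"dy":0,"dz":-4,"spin":0},
  {"dx":0,"dy":0,"dz":-4,"spin":0},
  {"dx":0,"dy":0,"dz":-4,"spin":0},
  {"dx":0,"dy":0,"dz":-2,"spin":0},
  {"dx":0,"dy":0,"dz":0,"spin":0},
], claw=8.7)

```text
time: 8.95
ee_pos: [0.4874, -0.0539, 0.4877]
eef_rot: [-0.0, 1.0, 0.0, 0.003]
ft_force: [0.2, 0.1, -0.1]
width: 0.0869
grip_force: 0.0
```

```bash
python3 - <<'E'
from bench import telemetry, imaging
from h import *
ims=[]
for n in("side","top"):
    c=imaging.camera(n); np.savez(f"{n}1.npz",**c); 
    x0,y0,x1,y1=(205,110,325,230) if n=="side" else (140,120,270,250)
    ims.append(cv2.resize(c["img"][y0:y1,x0:x1,::-1],(400,400),interpolation=cv2.INTER_CUBIC))
    print(n,"teal",blobs(c,(85,120,50),(110,255,255),(205,110,305,210) if n=="side" else (135,125,225,225))[0],"knob",blobs(c,(0,150,60),(8,255,255),(235,160,305,240)if n=="side" else (222,145,265,205))[0])
cv2.imwrite("pics/crop2.png",np.hstack(ims)); print(telemetry.read_state()["ee_pos"])
E
```

```text
side teal [(np.int32(8), [233, 136, 3, 3], [234.1, 137.1]), (np.int32(255), [229, 139, 14, 26], [235.7, 152.0])] knob [(np.int32(104), [252, 172, 7, 18], [254.7, 180.5]), (np.int32(24), [246, 207, 8, 4], [249.2, 208.0])]
top teal [(np.int32(128), [170, 189, 16, 15], [176.8, 195.5])] knob []
[ 0.48705673 -0.05361573  0.48435003]
```

View pics/crop2.png

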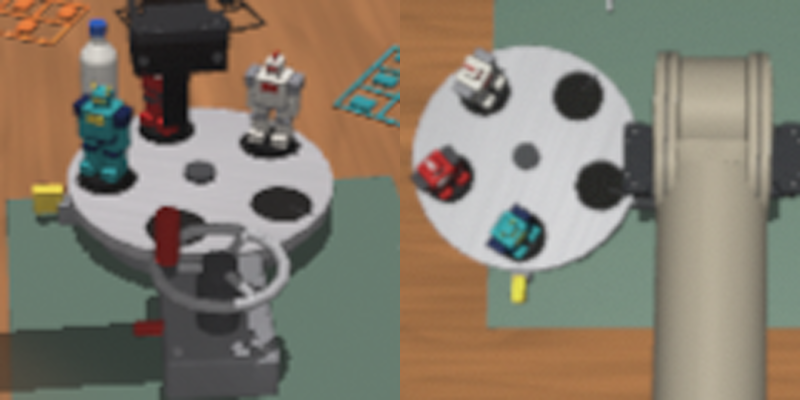

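The crop shows teal at left crop (103,140), on the pad at the pointer and facing the side camera at an angle. The knob is back over the tab and the white and red figures are standing. Next I'll move above teal.

move_arm([
  {"dx":0.45,"dy":4.2,"dz":0,"spin":0},
  {"dx":0.45,"dy":4.2,"dz":0,"spin":0},
  {"dx":0.45,"dy":4.2,"dz":0,"spin":0},
  {"dx":0.45,"dy":4.2,"dz":0,"spin":0},
  {"dx":0.45,"dy":4.2,"dz":0,"spin":0},
  {"dx":0.45,"dy":4.05,"dz":0,"spin":0},
  {"dx":0,"dy":0,"dz":0,"spin":0},
  {"dx":0,"dy":0,"dz":0,"spin":0},
])

```text
time: 9.85
ee_pos: [0.4598, 0.1975, 0.4831]
eef_rot: [-0.001, 1.0, -0.001, -0.001]
ft_force: [0.5, -0.8, 0.1]
width: 0.0869
grip_force: 0.0
```

```bash
python3 - <<'E'
from bench import telemetry, imaging
from h import *
c=imaging.camera("wrist"); np.savez("wrist2.npz",**c)
print(telemetry.read_state()["ee_pos"],-c["R"].T@c["t"])
for n,X in dict(base=(.446,.197,.056),head=(.446,.197,.17),shoulder=(.446,.197,.15)).items(): print(n,proj(c,X))
p=proj(c,(.446,.197,.11)).round().astype(int); x0,y0=p-80; x0=max(x0,0);y0=max(y0,0)
cv2.imwrite("pics/wrist2.png",cv2.resize(c["img"][y0:y0+160,x0:x0+160,::-1],(560,560),interpolation=cv2.INTER_CUBIC)); print("crop origin",x0,y0,"scale 3.5")
E
```

```text
[0.46015087 0.19634484 0.48347591] [0.39107511 0.19613825 0.46231833]
base [259.3378646  156.24802333]
head [259.52564043 171.21406527]
shoulder [259.48321624 167.83278731]
crop origin 179 82 scale 3.5
```

View pics/wrist2.png

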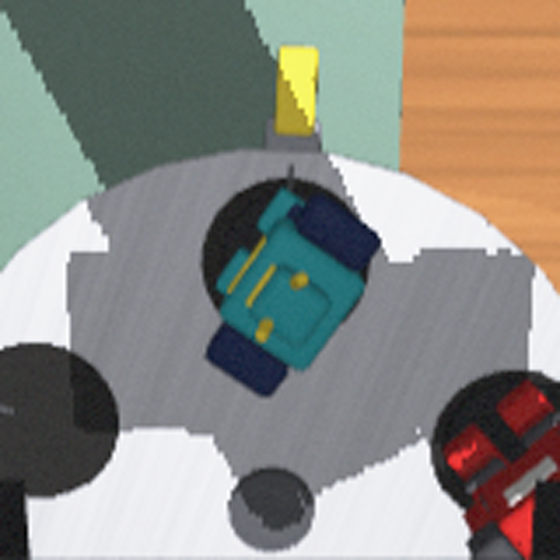

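```bash
python3 - <<'E'
from h import *
c=load("wrist2.npz"); f=lambda x,y:(179+x/3.5,82+y/3.5)
a=plane(c,f(253,355),.152);b=plane(c,f(338,237),.152);print(a,b,np.linalg.norm(a-b),(a+b)/2,np.degrees(np.arctan2(*(b-a)[1::-1])))
print("pad",plane(c,f(287,263),.056)); 
# table edge sanity & 2-view height: horns, hub
h=plane(c,f(272,510),.056);print("hub",h)
T=load("top1.npz");S=load("side1.npz")
print("horns tri S",tri(c,f(282,305),S,(235,139)), "head tri T",tri(c,f(290,300),T,(140+515/400*130-130,120+232/400*130)))
E
```

```text
[0.46308341 0.18800904 0.152     ] [0.42596963 0.21415538 0.152     ] 0.04539893120558808 [0.44452652 0.20108221 0.152     ] 144.835638131566
pad [0.4472589  0.19934945 0.056     ]
hub [0.55368831 0.19339498 0.056     ]
horns tri S (array([0.44448422, 0.19700536, 0.15917995]), np.float64(0.002585302701999515)) head tri T (array([0.44927115, 0.19818967, 0.10362348]), np.float64(0.010065901632816355))
```

move_arm([
  {"dx":0,"dy":0,"dz":0,"spin":0.123},
  {"dx":0,"dy":0,"dz":0,"spin":0.123},
  {"dx":0,"dy":0,"dz":0,"spin":0.123},
  {"dx":0,"dy":0,"dz":0,"spin":0.123},
  {"dx":0,"dy":0,"dz":0,"spin":0.122},
  {"dx":0.8,"dy":-0.25,"dz":2,"spin":0},
  {"dx":0.75,"dy":-0.28,"dz":2,"spin":0},
  {"dx":0,"dy":0,"dz":2,"spin":0},
  {"dx":0,"dy":0,"dz":2,"spin":0},
  {"dx":0,"dy":0,"dz":0,"spin":0},
  {"dx":0,"dy":0,"dz":0,"spin":0},
])

```text
time: 11.0
ee_pos: [0.4446, 0.2005, 0.405]
eef_rot: [0.303, 0.953, -0.0, -0.0]
ft_force: [0.5, 0.2, 0.7]
width: 0.087
grip_force: 0.0
```

```bash
python3 - <<'E'
from bench import telemetry, imaging
from h import *
c=imaging.camera("wrist"); np.savez("wrist3.npz",**c)
s=telemetry.read_state();print(s["ee_pos"],s["eef_rot"],s["joint_positions"].round(2),-c["R"].T@c["t"])
p=proj(c,(.4445,.201,.14)).round().astype(int); x0,y0=np.maximum(p-80,0)
cv2.imwrite("pics/wrist3.png",cv2.resize(c["img"][y0:y0+160,x0:x0+160,::-1],None,fx=3.5,fy=3.5,interpolation=cv2.INTER_CUBIC)); print("crop origin",x0,y0,"scale 3.5")
E
```

```text
[0.44473509 0.20078264 0.40561047] [3.02738560e-01 9.53073547e-01 3.23131613e-04 2.72999069e-04] [-0.69  0.02  0.18  1.82 -0.    1.3   0.44] [0.3886587  0.23930851 0.38409064]
crop origin 180 115 scale 3.5
```

View pics/wrist3.png

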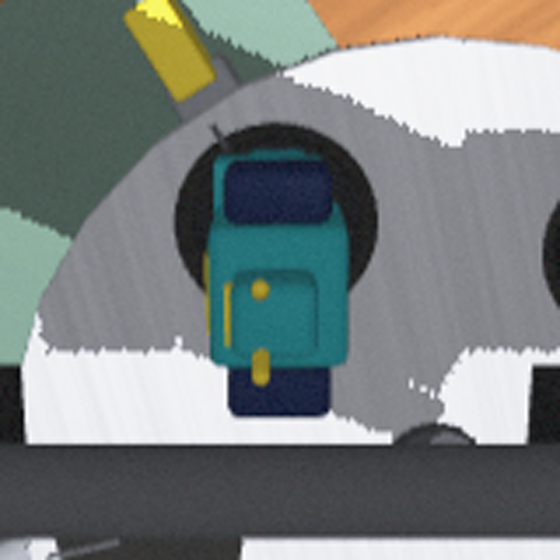

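```bash
python3 - <<'E'
from h import *
a=load("wrist2.npz");b=load("wrist3.npz");f=lambda x,y:(179+x/3.5,82+y/3.5);g=lambda x,y:(180+x/3.5,115+y/3.5)
for n,p,q in(("horn1",(300,278),(260,288)),("horn2",(266,325),(261,358)),("shoulder",(338,240),(278,194)),("chest corner R-near",(303,370),(346,365)),("pad",(287,263),(276,223))): print(n,*[np.round(v,4) for v in tri(a,f(*p),b,g(*q))])
r1=plane(b,g(225,200),.152);r2=plane(b,g(332,200),.152);m=(r1+r2)/2
y=np.array([.577,.8167,0]);print("along tool y from TCP (mm):",1e3*y@(m-[.4447,.2008,.152]),1e3*y@(r2-r1))
print("pad rel",plane(b,g(276,223),.056))
E
```

```text
horn1 [0.4353 0.2022 0.175 ] 0.0004
horn2 [0.4496 0.1924 0.1713] 0.0001
shoulder [0.4267 0.2143 0.1448] 0.0021
chest corner R-near [0.4681 0.204  0.1526] 0.0007
pad [0.4463 0.1992 0.0608] 0.0005
along tool y from TCP (mm): -0.051214261033724416 24.97712724931505
pad rel [0.44693733 0.19857157 0.056     ]
```

The close view has the teal chest square to the fingers, with its centre at crop (279,285). The two-view heights fit: horns 0.175, shoulder 0.148, pad 0.058. Now I'll descend.

move_arm([
  {"dx":0,"dy":0,"dz":2,"spin":0},
  {"dx":0,"dy":0,"dz":2,"spin":0},
  {"dx":0,"dy":0,"dz":2,"spin":0},
  {"dx":0,"dy":0,"dz":2,"spin":0},
  {"dx":0,"dy":0,"dz":1.2,"spin":0},
  {"dx":0,"dy":0,"dz":0.7,"spin":0},
  {"dx":0,"dy":0,"dz":0,"spin":0},
])

```text
time: 11.75
ee_pos: [0.4444, 0.2014, 0.3057]
eef_rot: [0.302, 0.953, -0.0, -0.0]
ft_force: [-0.8, 0.8, -0.5]
width: 0.0865
grip_force: 0.0
```

move_arm([
  {"dx":0,"dy":0,"dz":0,"spin":0},
  {"dx":0,"dy":0,"dz":0,"spin":0},
  {"dx":0,"dy":0,"dz":0,"spin":0},
  {"dx":0,"dy":0,"dz":0,"spin":0},
  {"dx":0,"dy":0,"dz":0,"spin":0},
  {"dx":0,"dy":0,"dz":0,"spin":0},
  {"dx":0,"dy":0,"dz":0,"spin":0},
  {"dx":0,"dy":0,"dz":0,"spin":0},
  {"dx":0,"dy":0,"dz":0,"spin":0},
  {"dx":0,"dy":0,"dz":0,"spin":0},
  {"dx":0,"dy":0,"dz":0,"spin":0},
], claw=2.5, squeeze=15)

```text
time: 12.85
ee_pos: [0.4443, 0.2015, 0.3057]
eef_rot: [0.302, 0.953, 0.0, -0.0]
ft_force: [-0.6, -1.2, 0.3]
width: 0.0343
grip_force: 15.0
```

move_arm([
  {"dx":0,"dy":0,"dz":-0.5,"spin":0},
  {"dx":0,"dy":0,"dz":-1,"spin":0},
  {"dx":0,"dy":0,"dz":-1.5,"spin":0},
  {"dx":0,"dy":0,"dz":-2,"spin":0},
  {"dx":0,"dy":0,"dz":-2,"spin":0},
  {"dx":0,"dy":0,"dz":-2,"spin":0},
  {"dx":0,"dy":0,"dz":-2,"spin":0},
  {"dx":0,"dy":0,"dz":-2,"spin":0},
  {"dx":0,"dy":0,"dz":-2,"spin":0},
  {"dx":0,"dy":0,"dz":-2,"spin":0},
  {"dx":0,"dy":0,"dz":-1,"spin":0},
  {"dx":0,"dy":0,"dz":0,"spin":0},
])

```text
time: 14.05
ee_pos: [0.4444, 0.2014, 0.4873]
eef_rot: [0.302, 0.953, 0.001, 0.001]
ft_force: [0.5, -0.0, -1.4]
width: 0.0338
grip_force: 15.0
```

move_arm([
  {"dx":0,"dy":0,"dz":0,"spin":-0.123},
  {"dx":0,"dy":0,"dz":0,"spin":-0.123},
  {"dx":0,"dy":0,"dz":0,"spin":-0.123},
  {"dx":0,"dy":0,"dz":0,"spin":-0.123},
  {"dx":0,"dy":0,"dz":0,"spin":-0.122},
  {"dx":-0.2,"dy":-2,"dz":0,"spin":0},
  {"dx":-0.3,"dy":-3,"dz":0,"spin":0},
  {"dx":-0.4,"dy":-3.5,"dz":0,"spin":0},
  {"dx":-0.5,"dy":-4,"dz":0,"spin":0},
  {"dx":-0.5,"dy":-4,"dz":0,"spin":0},
  {"dx":-0.5,"dy":-4,"dz":0,"spin":0},
  {"dx":-0.5,"dy":-4,"dz":0,"spin":0},
])

```text
time: 15.25
ee_pos: [0.4731, -0.0452, 0.4848]
eef_rot: [-0.0, 1.0, 0.0, -0.001]
ft_force: [0.6, 0.6, -1.6]
width: 0.0341
grip_force: 15.0
```

move_arm([
  {"dx":-0.5,"dy":-4,"dz":0,"spin":0},
  {"dx":-0.5,"dy":-4,"dz":0,"spin":0},
  {"dx":-0.5,"dy":-4,"dz":0,"spin":0},
  {"dx":-0.5,"dy":-4,"dz":0,"spin":0},
  {"dx":-0.5,"dy":-4,"dz":0,"spin":0},
  {"dx":-0.5,"dy":-4,"dz":0,"spin":0},
  {"dx":-0.4,"dy":-3.5,"dz":0,"spin":0},
  {"dx":-0.3,"dy":-3,"dz":0,"spin":0},
  {"dx":-0.3,"dy":-2.3,"dz":0,"spin":0},
  {"dx":0,"dy":-2,"dz":0,"spin":0},
  {"dx":0,"dy":0,"dz":0,"spin":0},
  {"dx":0,"dy":0,"dz":0,"spin":0},
])

```text
time: 16.45
ee_pos: [0.5134, -0.3916, 0.4846]
eef_rot: [0.0, 1.0, 0.0, -0.001]
ft_force: [0.5, -0.1, -0.5]
width: 0.0336
grip_force: 15.0
```

```bash
python3 - <<'E'
from bench import telemetry, imaging
from h import *
s=telemetry.read_state();print(s["ee_pos"],s["eef_rot"],s["joint_positions"].round(2),s["width"],s["grip_force"])
c=imaging.camera("wrist"); np.savez("wrist4.npz",**c);cv2.imwrite("pics/wrist4.png",c["img"][:,:,::-1])
for X in((.512,-.392,.004),(.577,-.312,.02),(.604,-.456,.02),(.447,-.482,.02),(.418,-.328,.02)): print(proj(c,X))
E
```

```text
[ 0.51335098 -0.39155285  0.4845732 ] [ 3.67641390e-04  9.99999535e-01  4.45769951e-04 -7.71679601e-04] [ 0.06  0.42  0.75  1.3  -0.28  1.53  2.35] 0.03360011729037071 14.988064891076647
[258.53151582 159.29686458]
[308.45042385 201.07263744]
[219.21898872 217.05955578]
[198.08964068 117.44605664]
[302.22933259  96.96658505]
```

View pics/wrist4.png

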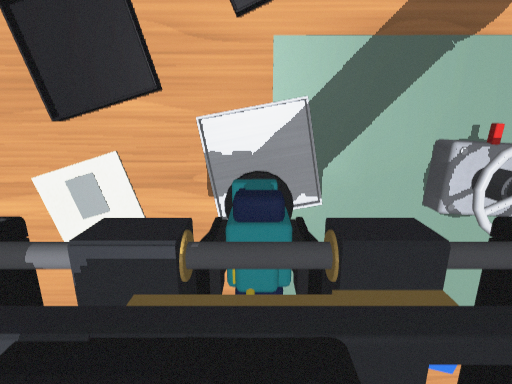

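The wrist view shows teal held upright at about (260,215) above the steel tray, whose corners are near (198,119), (307,98), (321,204) and (218,216). That puts the tray centre about 4 mm to the left (+y) of my estimate. I'll shift, relieve joint 7 and lower.

move_arm([
  {"dx":0,"dy":0.4,"dz":0,"spin":0.14},
  {"dx":0,"dy":0,"dz":1,"spin":0.14},
  {"dx":0,"dy":0,"dz":2,"spin":0},
  {"dx":0,"dy":0,"dz":2.5,"spin":0},
  {"dx":0,"dy":0,"dz":2.5,"spin":0},
  {"dx":0,"dy":0,"dz":2.5,"spin":0},
  {"dx":0,"dy":0,"dz":2.5,"spin":0},
  {"dx":0,"dy":0,"dz":2.5,"spin":0},
  {"dx":0,"dy":0,"dz":2.5,"spin":0},
  {"dx":0,"dy":0,"dz":2,"spin":0},
  {"dx":0,"dy":0,"dz":1,"spin":0},
  {"dx":0,"dy":0,"dz":0,"spin":0},
])

```text
time: 17.7
ee_pos: [0.5136, -0.3863, 0.2746]
eef_rot: [0.139, 0.99, 0.001, -0.001]
ft_force: [-0.3, 0.5, -0.7]
width: 0.0337
grip_force: 15.0
```

```bash
python3 - <<'E'
from bench import telemetry, imaging
from h import *
s=telemetry.read_state();print(s["ee_pos"],s["joint_positions"].round(2),s["ft_force"])
w=load("wrist4.npz");T=load("top0.npz");S=load("side0.npz")
for p,t,q in(((198,118),(346,197),(257,327)),((307,98),(307,205),(242,281)),((321,204),(299,165),(296,270)),((218,216),(338,159),(316,313))): print(tri(w,p,S,q),tri(w,p,T,t))
E
```

```text
[ 0.51362009 -0.38628513  0.27459074] [ 0.04  0.56  0.72  1.59 -0.39  1.15  2.15] [-0.32219229  0.49095927 -0.68228966]
(array([ 0.44690828, -0.48250218,  0.01798506]), np.float64(0.0018178105419834607)) (array([ 0.44792152, -0.48141152,  0.02184588]), np.float64(0.0008155246281502037))
(array([ 0.42016728, -0.31795948, -0.00054963]), np.float64(0.003822136100404761)) (array([ 0.41746714, -0.32077532,  0.01393907]), np.float64(0.003639705352158976))
(array([ 0.5870991 , -0.2857037 , -0.00902227]), np.float64(0.007327613560550024)) (array([ 0.58210149, -0.29102202,  0.01797332]), np.float64(0.00090914988581908))
(array([ 0.60156922, -0.45808009,  0.01925949]), np.float64(0.0016501259601917546)) (array([ 0.61508333, -0.46251621, -0.01800769]), np.float64(0.0022017205943514148))
```

move_arm([
  {"dx":0,"dy":0,"dz":0.6,"spin":0},
  {"dx":0,"dy":0,"dz":0.6,"spin":0},
  {"dx":0,"dy":0,"dz":0.2,"spin":0},
  {"dx":0,"dy":0,"dz":0.2,"spin":0},
  {"dx":0,"dy":0,"dz":0.2,"spin":0},
  {"dx":0,"dy":0,"dz":0,"spin":0},
])

```text
time: 18.3
ee_pos: [0.5134, -0.3875, 0.2575]
eef_rot: [0.139, 0.99, 0.0, -0.0]
ft_force: [-1.1, 0.1, -1.5]
width: 0.0338
grip_force: 15.0
```

move_arm([
  {"dx":0,"dy":0,"dz":0.15,"spin":0},
  {"dx":0,"dy":0,"dz":0.1,"spin":0},
  {"dx":0,"dy":0,"dz":0,"spin":0},
  {"dx":0,"dy":0,"dz":0,"spin":0},
])

```text
time: 18.7
ee_pos: [0.5135, -0.3875, 0.2552]
eef_rot: [0.139, 0.99, 0.0, 0.0]
ft_force: [0.4, -0.6, -2.4]
width: 0.0334
grip_force: 15.0
```

move_arm([
  {"dx":0,"dy":0,"dz":0.1,"spin":0},
  {"dx":0,"dy":0,"dz":0,"spin":0},
  {"dx":0,"dy":0,"dz":0,"spin":0},
])

```text
time: 19.0
ee_pos: [0.5134, -0.3875, 0.2542]
eef_rot: [0.139, 0.99, 0.0, -0.0]
ft_force: [0.3, -0.6, -0.6]
width: 0.034
grip_force: 15.0
```

move_arm([
  {"dx":0,"dy":0,"dz":0.05,"spin":0},
  {"dx":0,"dy":0,"dz":0.05,"spin":0},
  {"dx":0,"dy":0,"dz":0,"spin":0},
  {"dx":0,"dy":0,"dz":0,"spin":0},
])

```text
time: 19.4
ee_pos: [0.5135, -0.3877, 0.2538]
eef_rot: [0.139, 0.99, 0.0, 0.0]
ft_force: [-2.6, 1.6, 5.4]
width: 0.0339
grip_force: 15.0
```

The tray floor is touched (+5 N), so I'll release and lift.

move_arm([
  {"dx":0,"dy":0,"dz":0,"spin":0},
  {"dx":0,"dy":0,"dz":0,"spin":0},
  {"dx":0,"dy":0,"dz":0,"spin":0},
  {"dx":0,"dy":0,"dz":0,"spin":0},
  {"dx":0,"dy":0,"dz":0,"spin":0},
  {"dx":0,"dy":0,"dz":0,"spin":0},
  {"dx":0,"dy":0,"dz":0,"spin":0},
  {"dx":0,"dy":0,"dz":0,"spin":0},
  {"dx":0,"dy":0,"dz":-1,"spin":0},
  {"dx":0,"dy":0,"dz":-2,"spin":0},
  {"dx":0,"dy":0,"dz":-3,"spin":0},
  {"dx":0,"dy":0,"dz":-3,"spin":0},
], claw=8.7)

```text
time: 20.6
ee_pos: [0.5133, -0.3875, 0.3448]
eef_rot: [0.14, 0.99, -0.0, -0.0]
ft_force: [0.5, -0.2, 1.0]
width: 0.0873
grip_force: 0.0
```

move_arm([
  {"dx":0,"dy":0,"dz":-4,"spin":0},
  {"dx":0,"dy":0,"dz":-4,"spin":0},
  {"dx":0,"dy":0,"dz":-4,"spin":0},
  {"dx":0,"dy":0,"dz":-2,"spin":0},
  {"dx":0,"dy":0,"dz":0,"spin":0},
  {"dx":0,"dy":0,"dz":0,"spin":0},
])

```text
time: 21.2
ee_pos: [0.5132, -0.3875, 0.4834]
eef_rot: [0.14, 0.99, 0.0, 0.0]
ft_force: [0.9, -0.1, 0.1]
width: 0.0867
grip_force: 0.0
```

```bash
python3 - <<'E'
from bench import telemetry, imaging
from h import *
c=imaging.camera("side");np.savez("side2.npz",**c)
cv2.imwrite("pics/side2.png",cv2.resize(c["img"][100:340,180:400,::-1],None,fx=2.4,fy=2.4,interpolation=cv2.INTER_CUBIC))
print(telemetry.read_state()["ee_pos"],"knob",blobs(c,(0,150,60),(8,255,255),(235,160,305,240))[0],"teal",blobs(c,(85,120,50),(110,255,255),(230,215,330,335))[0])
E
```

```text
[ 0.51332303 -0.38739307  0.48250424] knob [(np.int32(108), [251, 172, 8, 18], [254.7, 180.2]), (np.int32(24), [245, 207, 9, 3], [249.2, 207.9])] teal [(np.int32(417), [268, 268, 23, 35], [278.7, 286.7])]
```

View pics/side2.png

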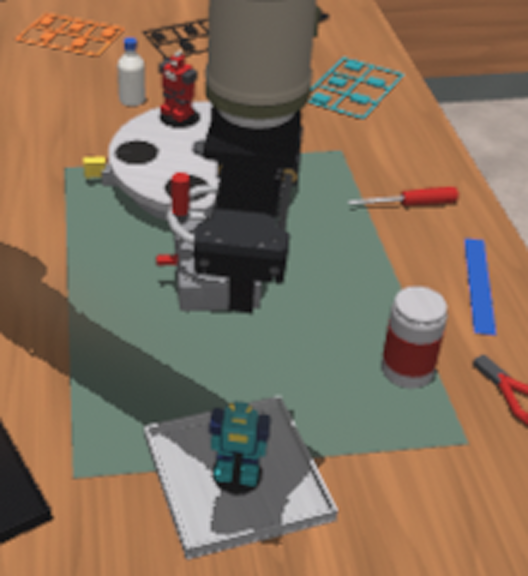

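Teal stands upright in the middle of the steel tray at crop (238,450). The knob is still over the tab, the red figure is standing, the bottle and can look in place, and the arm is clear.

```bash
python3 -c "
from bench import job
print(job.close_job())"
```

```text
the job is handed in; nothing more can be done
None
```

I cranked the wheel one clockwise turn and let go with the knob back over the red tab, then set the teal figure down upright near the centre of the steel tray and handed the job in at about 21 s; the arm hid the white figure in the last picture (standing when last seen, after the crank), and no verdict came back.

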